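# Push the mailing tube home in the labelling cradle

### The job

The brown cardboard mailing tube lies in one of the two V-grooves of the labelling cradle on the packing table. Push it along its groove until its end touches the yellow end board, ready for its label, without lifting it out of the groove. Leave the white tube in the other groove where it is.

Things in the scene. Friction and masses are not known exactly. Their poses are not given: they have to be found in the camera images.
- kraft_tube: Brown cardboard tube with black end caps: closed rigid cylinder, 40 mm diameter, 140 mm long, 0.08 to 0.17 kg, loose, in either groove, 95 to 155 mm short of the end board. Origin at its middle, on its axis, 44 mm above the table (top at 64 mm); x along the axis towards the end board, ends at x = -70 and +70 mm; it may roll about x. A push under 3 N on its rear end slides it.
- white_tube: White tube with blue end caps, same size and axes as the brown one, lying in the other groove, also short of the end board. To be left alone.
- cradle: Fixed cradle: grey base plate 335 x 200 x 12 mm with two parallel 90-degree V-grooves of dark steel. Origin on the table under its middle; x along the grooves towards the end board, z up. Grooves at y = +55 and -55 mm, from x = -160 to +145 mm, open at the -x end. V bottom 16 mm above the table, its edges 36 mm above the table and 40 mm apart, so the tube's upper half is free.
- stop (a point): Middle of the face that the tubes meet on the yellow end board, which crosses both grooves: at cradle x = +145, y = 0, 44 mm above the table; axes as the cradle's. Board 15 mm thick, 200 mm wide, top 75 mm above the table. A tube fully home has its middle at cradle x = +75 mm. A tape dispenser, a parcel and a tape roll (up to 100 mm high) stand clear of the cradle.
Things that resemble listed ones, but are neither listed nor needed, are in the scene too. What is meant by the kraft_tube is not purple, and is the smaller of those in its own colour.

How it is judged (in metres and radians):
At the end, for the whole second after the job is handed in: The brown tube lies at rest in its groove (axis within 10 mm of the groove's centre line, not raised by more than 10 mm, within 0.15 rad of the groove's direction), its end within 10 mm of the end board, and the white tube is within 15 mm of where it started (x of kraft_tube in the frame of cradle between 0.065 and 0.08 m and (y of kraft_tube in the frame of cradle between 0.045 and 0.065 m or y of kraft_tube in the frame of cradle between -0.065 and -0.045 m) and z of kraft_tube in the frame of cradle below 0.054 m and angle between the x axis of kraft_tube and the x axis of cradle, either way round below 0.15 rad and linear speed of kraft_tube below 0.02 m/s and distance of white_tube from where it was at the start of the episode below 0.015 m); the robot touches nothing.
It fails at once if the brown tube is lifted out of its groove (raised by more than 30 mm) (z of kraft_tube in the frame of cradle above 0.075 m).
It fails at once if the white tube is moved by more than 15 mm (distance of white_tube from where it was at the start of the episode above 0.015 m).
It also fails if it takes over 29 s, if anything falls off the work surface, if the arm or the gripper's body presses on something with over 40 N, if the wrist force passes 120 N, or if a joint passes its speed limit or range.

### The arm

A 6-joint arm with a two-finger parallel gripper is mounted at the origin on the work surface. World frame = base frame: x ahead of the robot, y to its left, z up, the work surface at z = 0. Lengths are in mm, angles in rad, forces in N, time in s.
With the tool pointing down it reaches from about 275 to 1000 mm from the base axis. Payload 8.4 kg.
Tool frame: the origin (TCP) lies midway between the tips of the shut fingers; the grasp point (between the pads) lies r.grasp_offset behind it (r.grasp_offset is the distance from the TCP to the grasp point, in mm); z points along the fingers, y is the direction in which the jaws open and shut (so a half turn about z gives the same grasp; the last joint's range is limited). The gripper opens to 85 mm and grips with 20 to 120 N. Pads are 22 mm wide; open, the fingers measure 114 mm over their backs; the gripper's body (76 mm by 85 mm) begins 54 mm behind the grasp point. The pads swing forward as they close: fully open they stand 13 mm farther back than shut.
Start: joints at [-1.103, 0.353, 1.633, -0, 1.155, -0.002], TCP at [282.941, -557.29, 231.281] pointing down, gripper open.
Joint ranges: [-2.63, 2.63], [-0.92, 2.1], [0.06, 2.66], [-1.3, 4.44], [0, 2.69], [-3.02, 3.02]. Speed limits (rad/s): [2.22, 2.22, 2.79, 3.14, 3.14, 3.14].

### API

Orientations are given as [roll, pitch, yaw] about the fixed x, y, z axes, in that order (R = Rz(yaw) Ry(pitch) Rx(roll)).
In Python, from rig import r gives the robot as it stands.
- The arm moves only by the tool jog_arm, never from a script. Its argument "series" is a list that holds one entry, the list of rows, each a list of 7 numbers: the shift along the tool's x, y, z in cm, then the turn, a rotation vector about the tool's x, y, z in degrees, then the finger opening in cm, from 0 to 8.54. A call has 1 to 5 rows; each row is the pose to reach, as a shift and turn from the pose commanded when the call began, along the tool's axes at that moment; what a row does not reach only later rows make up. A row lasts 1/8 s, in which the tool goes at most 62.5 mm and 10.7 degrees, less where a joint would pass 70% of its speed; a pose out of reach is approached as far as the arm can. A call with a gripper value outside its range is refused whole. The fingers move at their own pace and stop on an object; "newtons" is the grip in N (left out, the last holds). Time passes only in rows, so rows that repeat a pose let the fingers close. It gives the time, the measured TCP pose, the force and the opening at its end, in the units of the state.
- r.sense(): the state, without advancing time (a new reading comes with each control period).
- r.grab_frame(name): name is "side" or "top"; returns the picture (480x640x3 uint8, red, green, blue); there is no depth.
- r.calibration(name): a dict with "mtx" (3x3 intrinsics, pixels), "dist" ([k1, k2, p1, p2, k3] as OpenCV has them; the pictures are not rectified), "origin" and "attitude" of the camera in the world. Camera axes: x right, y down, z forward; pixel columns grow to the right and rows downward; lengths in mm; the calibration is good to about 2 mm. A picture is of the moment at which its call begins. calibration takes no time and is no camera call.
- r.sign_off(): hands the job in, once; it reports no verdict.
The state is a dict: "clock": time; "qpos": joint angles; "qvel": joint speeds; "joint_efforts": joint torques, N m; "eef_pos": TCP position; "tcp_rot": TCP orientation; "contact_force": force on the tool from outside, world axes, zero at the start; "wrist_torque": the same for the moment, N m; "opening": opening from 0.0 (shut) to 1.0 (fully open).
Only numpy, scipy, OpenCV 4.12 (cv2) and the standard library are available. Lean on these libraries where they do the work, as an engineer would, in place of code of your own. Each camera call takes 0.05 s, during which the arm holds its last target.

## Working session

There is one attempt and no reset: what is moved stays moved. The work goes in short steps, Python scripts to look and compute and a tool call to move; the robot and the scene stay as the last step left them, time stands still between calls to the robot, and variables do not carry over. Pictures are saved under pics/ and viewed, and the job is handed in when it is done.

Besides the shell and the picture viewer there is one more tool, called after "Emit:" as name(argument=value, ...) on one line, values as JSON. jog_arm: Moves the arm, as the interface text tells. Its arguments: {"type":"object","properties":{"series":{"type":"array","items":{"type":"array","items":{"type":"array","items":{"type":"number"}}}},"newtons":{"type":"number"}},"required":["series"]}

```bash
mkdir -p pics; python3 - <<'E'
from rig import r
import cv2
for n in("side","top"):
    cv2.imwrite(f"pics/{n}0.png",r.grab_frame(n)[:,:,::-1]); print(n,r.calibration(n))
print(r.sense(), r.grasp_offset)
E
```

```text
side {'mtx': array([[511.49161917,   0.        , 323.52878464],
       [  0.        , 511.49161917, 243.18303685],
       [  0.        ,   0.        ,   1.        ]]), 'dist': array([-0.00650488,  0.        ,  0.        ,  0.        ,  0.        ]), 'origin': array([359.69825524, 677.14315358, 680.92151662]), 'attitude': array([-2.36158959,  0.00356376, -2.97832797])}
top {'mtx': array([[495.43853223,   0.        , 319.17893485],
       [  0.        , 495.43853223, 234.49091561],
       [  0.        ,   0.        ,   1.        ]]), 'dist': array([-0.02201799,  0.        ,  0.        ,  0.        ,  0.        ]), 'origin': array([396.76452995,  54.09838439, 922.63482314]), 'attitude': array([-3.06192441, -0.00557518, -1.56933907])}
{'clock': 0.1, 'qpos': array([-1.10341299e+00,  3.53569833e-01,  1.63407165e+00,  1.17884583e-05,
        1.15522911e+00, -2.42224012e-03]), 'qvel': array([ 0.00248148,  0.00117466, -0.00027848, -0.00135569,  0.00148393,
       -0.00118456]), 'joint_efforts': array([ 9.63850762e-04, -6.06355834e+01, -3.42820287e+01,  3.97958189e-06,
        3.90473142e-03,  1.41735592e-05]), 'eef_pos': array([ 282.73647103, -556.89350068,  230.63733613]), 'tcp_rot': array([-3.14031474e+00, -1.38744797e-05,  4.69800799e-01]), 'contact_force': array([ 0.22652521, -0.86736683,  0.49346139]), 'wrist_torque': array([ 0.00293981, -0.03431177, -0.0086267 ]), 'opening': 0.9996834039245681} 18.700000000000003
```

View pics/top0.png

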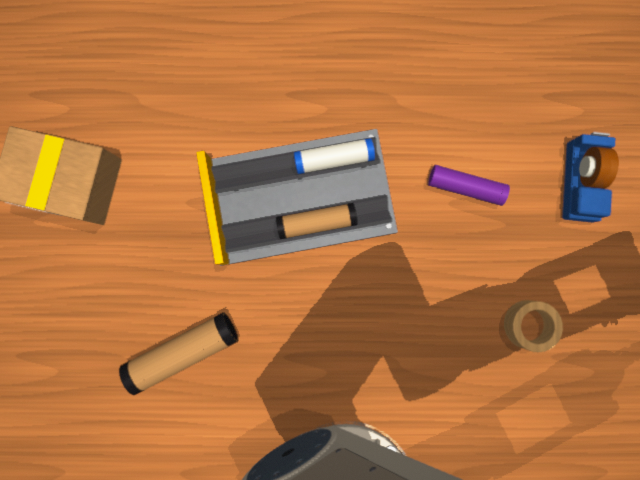

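View pics/side0.png

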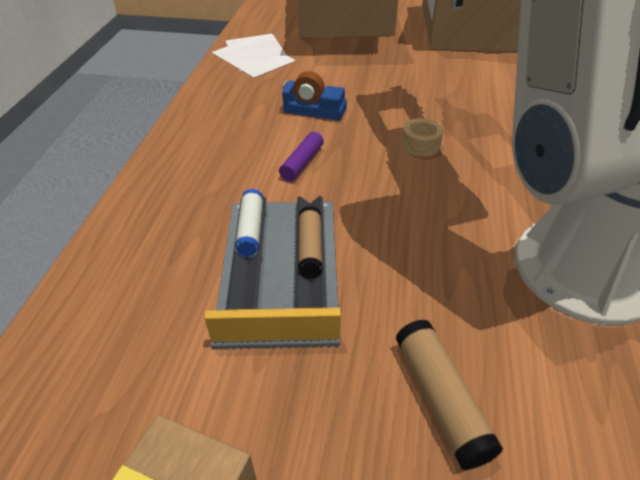

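The kraft_tube candidates in the top picture are:
- the brown tube in the cradle at (317,220)
- the larger brown tube on the table at (180,353)
- the purple tube at (468,185)

The one in the cradle fits: it is brown, the smaller of the two, and lies in a groove. I'll confirm with an enlarged crop.

```bash
python3 - <<'E'
import cv2
a=cv2.imread("pics/top0.png")[120:275,190:405]
cv2.imwrite("pics/crop_top.png",cv2.resize(a,None,fx=3.7,fy=3.7,interpolation=cv2.INTER_CUBIC))
a=cv2.imread("pics/side0.png")[180:355,200:350]
cv2.imwrite("pics/crop_side.png",cv2.resize(a,None,fx=3.4,fy=3.4,interpolation=cv2.INTER_CUBIC))
E
```

```text
(no output)
```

View pics/crop_top.png

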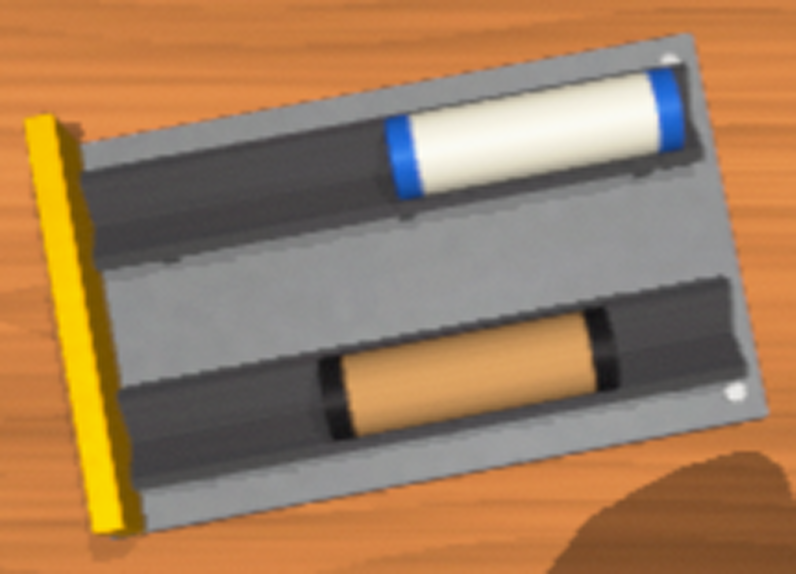

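View pics/crop_side.png

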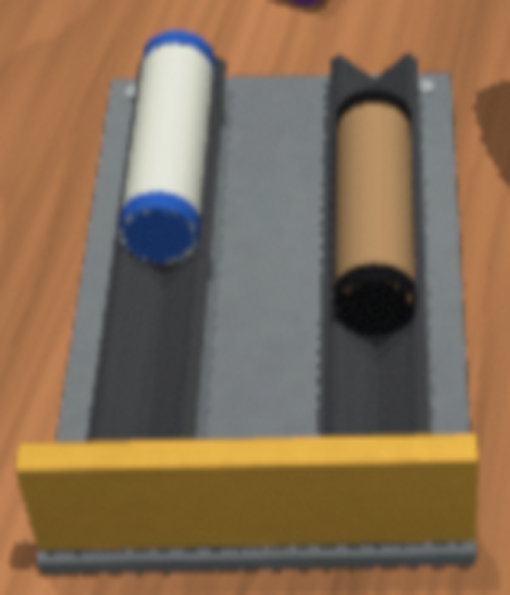

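```bash
cat > h.py <<'E'
import numpy as np,cv2
from rig import r
from scipy.spatial.transform import Rotation as Ro
from scipy.optimize import least_squares
C={n:r.calibration(n) for n in("side","top")}
def proj(n,P):
    c=C[n];R=Ro.from_euler('xyz',c['attitude']).as_matrix()
    t=-R.T@c['origin']
    return cv2.projectPoints(np.array(P,float).reshape(-1,3),cv2.Rodrigues(R.T)[0],t,c['mtx'],c['dist'])[0][:,0]
def cw(p,P):
    P=np.array(P,float).reshape(-1,3);c,s=np.cos(p[2]),np.sin(p[2])
    return np.c_[p[0]+c*P[:,0]-s*P[:,1],p[1]+s*P[:,0]+c*P[:,1],P[:,2]]
E
cat > fit.py <<'E'
from h import *
T=lambda q:(np.array(q,float)+.5)/3.7-.5+[190,120]
S=lambda q:(np.array(q,float)+.5)/3.4-.5+[200,180]
mod=[[-167.5,-100,12],[-167.5,100,12],[160,-100,75],[145,-100,75],[160,100,75],[145,100,75]]
tp=T([[693,35],[767,412],[25,117],[55,117],[93,533],[125,530]])
ms=[[145,-100,75],[145,100,75],[160,-100,75],[160,100,75],[-167.5,-100,12],[-167.5,100,12]]
sp=S([[23,447],[476,436],[19,470],[477,461],[112,78],[450,74]])
f=lambda p:np.r_[(proj("top",cw(p,mod))-tp).ravel(),(proj("side",cw(p,ms))-sp).ravel()]
s=least_squares(f,[500,100,1.5],x_scale=[100,100,.1],loss='soft_l1');print(s.x,np.round(f(s.x).reshape(-1,2),1))
np.save("cr.npy",s.x)
# tube x from end tops in top view: rear cap top edge & front
for nm,y,a,b in(("kraft",55,(606,347),(335,398)),("white",-55,(671,110),(402,157))):
    for e,q in(("rear",a),("front",b)):
        pass
    # silhouette corners: fit x of tube by 4 end corner points at axis height z=44,y+-20
    pass
g=lambda p:(proj("top",cw(s.x,[[p[0]-70,55-20,44],[p[0]-70,55+20,44],[p[0]+70,55-20,44],[p[0]+70,55+20,44]]))-T([[604,308],[617,388],[321,360],[334,437]])).ravel()
k=least_squares(g,[-50]);print("kraft",k.x,g(k.x).round(1))
print(cw(s.x,[[k.x[0]-70,55,64],[k.x[0],55,44],[75,55,44],[0,0,0],[-160,55,44]]))
E
python3 fit.py
```

```text
[539.12777764  88.76163146   1.7560043 ] [[-0.9  0.1]
 [-0.1  2.5]
 [-0.6  0.8]
 [-0.2 -0.7]
 [ 0.   1.6]
 [ 0.1  0.8]
 [-1.9 -1.9]
 [-0.  -1.3]
 [-2.1 -0.4]
 [ 0.1 -0.5]
 [-0.5  0.5]
 [ 0.2 -0. ]]
kraft [-25.27784964] [ 0.2  0.8  0.9  1.1 -0.3  0.9  0.1  2.1]
[[502.6138956  -15.01507619  64.        ]
 [489.72332909  53.787782    44.        ]
 [471.2570678  152.35067726  44.        ]
 [539.12777764  88.76163146   0.        ]
 [514.53254109 -78.63034666  44.        ]]
```

The crops confirm it: the brown tube with black caps is in the robot-side groove. Its ends in the top crop are at (611,348) and (328,399). It has about 100 mm to go to the board, which is within the stated range. Next I'll work out the approach: fingers shut, lowered into the groove behind the tube's rear end, with the tool's -y axis pointing along the groove.

```bash
cat > d.py <<'E'
import sys
from h import *
# usage: d.py cx cy z -> delta in tool axes from measured pose
p=np.load("cr.npy");s=r.sense()
R=Ro.from_euler('xyz',s['tcp_rot'])
Rt=Ro.from_euler('xyz',[np.pi,0,p[2]-np.pi/2])
for a in sys.argv[1:]:
    t=cw(p,[[float(v) for v in a.split(',')]])[0]
    print(a,t.round(1),"shift cm",(R.inv().apply(t-s['eef_pos'])/10).round(2),"turn",np.degrees((R.inv()*Rt).as_rotvec()).round(1))
c=s['eef_pos']-[p[0],p[1],0];k,q=np.cos(p[2]),np.sin(p[2])
f=s['contact_force']
print("now cradle",(k*c[0]+q*c[1]).round(1),(-q*c[0]+k*c[1]).round(1),c[2].round(1),"F cradle",(k*f[0]+q*f[1]).round(2),(-q*f[0]+k*f[1]).round(2),f[2].round(2),s['clock'],s['opening'])
E
python3 d.py -- 2>/dev/null; python3 d.py -130,56,180 -130,54,40
```

```text
-130,56,180 [508.  -49.3 180. ] shift cm [ 43.07 -35.05   5.11] turn [-0.1  0.  16.3]
-130,54,40 [510. -49.  40.] shift cm [ 43.26 -34.98  19.11] turn [-0.1  0.  16.3]
now cradle -587.4 370.9 230.6 F cradle -0.89 -0.06 0.49 0.1 0.9996834039245681
```

Emit:
jog_arm(series=[[[43.2,-35.0,5.1,0,0,16.3,0],[43.2,-35.0,5.1,0,0,16.3,0],[43.2,-35.0,5.1,0,0,16.3,0],[43.2,-35.0,5.1,0,0,16.3,0],[43.2,-35.0,5.1,0,0,16.3,0]]])

```text
clock: 0.72
eef_pos: [410.2, -271.3, 202.5]
tcp_rot: [-3.142, -0.0, 0.185]
contact_force: [2.3, -1.1, -0.7]
opening: -0.002
```

```bash
python3 d.py -130,54,180
```

```text
-130,54,180 [510. -49. 180.] shift cm [ 13.89 -20.02   2.25] turn [-0. -0. -0.]
now cradle -330.2 193.0 202.5 F cradle -1.46 -2.09 -0.7 0.725 -0.0018404651712784963
```

Emit:
jog_arm(series=[[[13.9,-20.0,2.2,0,0,0,0],[13.9,-20.0,2.2,0,0,0,0],[13.9,-20.0,2.2,0,0,0,0],[13.9,-20.0,2.2,0,0,0,0],[13.9,-20.0,2.2,0,0,0,0]]])

```text
clock: 1.35
eef_pos: [510.5, -47.7, 180.2]
tcp_rot: [-3.141, 0.0, 0.19]
contact_force: [0.0, -0.4, -0.8]
opening: 0.0
```

```bash
python3 d.py -130,54,180 -130,54,80 -130,54,40
```

```text
-130,54,180 [510. -49. 180.] shift cm [-0.07  0.12  0.02] turn [-0.   0.   0.3]
-130,54,80 [510. -49.  80.] shift cm [-0.07  0.13 10.02] turn [-0.   0.   0.3]
-130,54,40 [510. -49.  40.] shift cm [-0.07  0.13 14.02] turn [-0.   0.   0.3]
now cradle -128.8 53.3 180.2 F cradle -0.36 0.05 -0.77 1.35 0.00040291215671065645
```

Lowering to 90 mm, then checking.

Emit:
jog_arm(series=[[[0,0.3,5,0,0,0,0],[0,0.3,9,0,0,0,0],[0,0.3,9,0,0,0,0]]])

```text
clock: 1.72
eef_pos: [507.4, -54.4, 88.4]
tcp_rot: [-3.14, 0.006, 0.185]
contact_force: [0.6, 0.2, 0.8]
opening: 0.0
```

```bash
python3 d.py -132,54,40; python3 - <<'E'
from h import *
o=[]
for n,(y,x) in(("top",(110,190)),("side",(120,180))):
    a=r.grab_frame(n)[y:y+200,x:x+220,::-1]
    o.append(cv2.resize(a,(396,360),interpolation=cv2.INTER_CUBIC))
cv2.imwrite("pics/b1.png",np.hstack(o))
E
```

```text
-132,54,40 [510.4 -50.9  40. ] shift cm [ 0.38 -0.28  4.84] turn [-0.1  0.3 -0. ]
now cradle -134.9 57.5 88.4 F cradle 0.1 -0.65 0.77 1.725 1.5395413773501718e-06
```

View pics/b1.png

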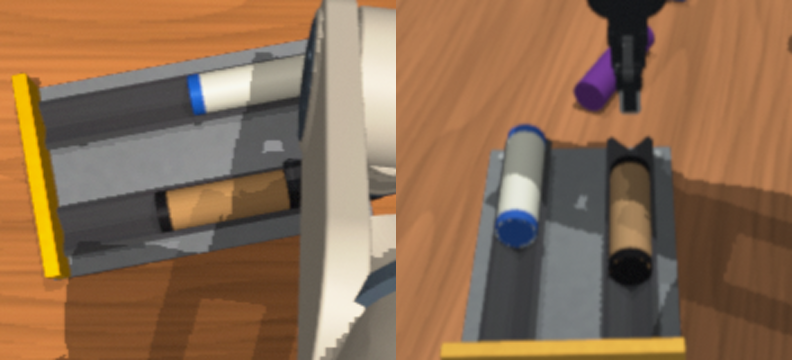

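The pictures show the finger tip at about (630,108) in the right half of the crop, lined up with the brown tube's groove at (630,145). The tube has not moved. Lowering the rest of the way.

Emit:
jog_arm(series=[[[0,0,2.5,0,0,0,0],[0,0,4.8,0,0,0,0],[0,0,4.8,0,0,0,0],[0,0,4.8,0,0,0,0]]])

```text
clock: 2.33
eef_pos: [511.3, -54.2, 44.4]
tcp_rot: [3.141, -0.002, 0.185]
contact_force: [0.1, -0.1, -0.1]
opening: 0.001
```

```bash
python3 d.py -132,54,40 -68,54,40; python3 - <<'E'
from h import *
a=r.grab_frame("side")[150:350,180:380,::-1]
cv2.imwrite("pics/b2.png",cv2.resize(a,(600,600),interpolation=cv2.INTER_CUBIC))
E
```

```text
-132,54,40 [510.4 -50.9  40. ] shift cm [-0.04 -0.34  0.44] turn [ 0.  -0.1 -0. ]
-68,54,40 [498.6  12.   40. ] shift cm [-0.04 -6.74  0.44] turn [ 0.  -0.1 -0. ]
now cradle -135.4 53.6 44.4 F cradle -0.12 -0.08 -0.11 2.325 0.0010784352744407427
```

View pics/b2.png

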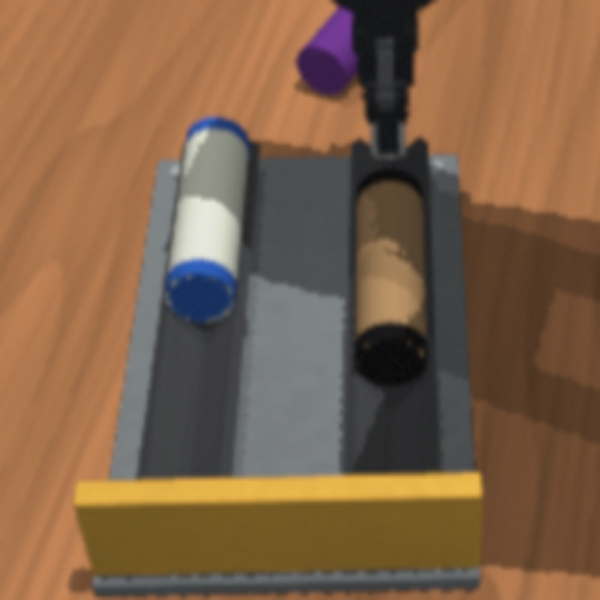

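The shut fingers stand at (388,150) in the groove behind the rear cap, touching nothing. Starting the push along -y.

Emit:
jog_arm(series=[[[0,-1,0.3,0,0,0,0],[0,-1.8,0.3,0,0,0,0],[0,-2.5,0.3,0,0,0,0],[0,-3.2,0.3,0,0,0,0],[0,-4,0.3,0,0,0,0]]])

```text
clock: 3.0
eef_pos: [502.9, -14.2, 39.8]
tcp_rot: [3.141, -0.0, 0.185]
contact_force: [0.3, -1.9, 0.8]
opening: -0.003
```

```bash
python3 d.py -20,54,40
```

```text
-20,54,40 [489.7  59.2  40. ] shift cm [ 0.06 -7.45 -0.02] turn [ 0. -0.  0.]
now cradle -94.5 54.6 39.8 F cradle -1.94 0.01 0.79 3.0 -0.002797953792608728
```

Emit:
jog_arm(series=[[[0,-1.2,0,0,0,0,0],[0,-2.4,0,0,0,0,0],[0,-3.6,0,0,0,0,0],[0,-4.8,0,0,0,0,0],[0,-6,0,0,0,0,0]]])

```text
clock: 3.62
eef_pos: [491.6, 45.2, 39.8]
tcp_rot: [3.142, -0.0, 0.185]
contact_force: [1.0, -2.9, 2.8]
opening: 0.001
```

```bash
python3 d.py -9.5,54,40; python3 - <<'E'
from h import *
o=[]
for n,(y,x) in(("top",(110,190)),("side",(160,180))):
    a=r.grab_frame(n)[y:y+200,x:x+220,::-1]
    o.append(cv2.resize(a,(396,360),interpolation=cv2.INTER_CUBIC))
cv2.imwrite("pics/b3.png",np.hstack(o))
E
```

```text
-9.5,54,40 [487.8  69.5  40. ] shift cm [ 0.07 -2.46 -0.02] turn [ 0. -0.  0.]
now cradle -34.1 54.7 39.8 F cradle -3.06 -0.4 2.78 3.625 0.0008507891651057367
```

View pics/b3.png

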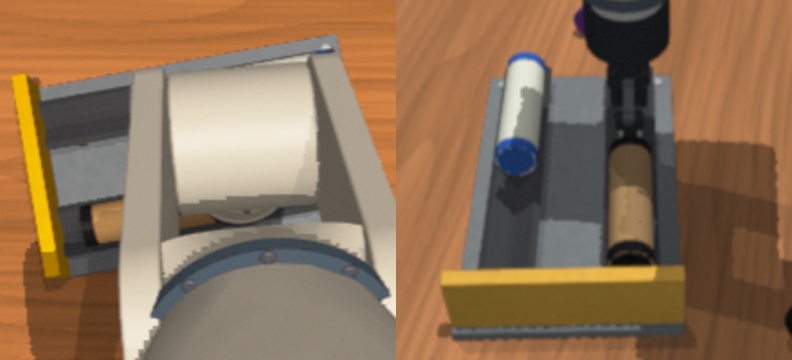

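The tube is sliding straight and the white tube has not moved. The front cap is at (632,245) in the right half of the crop, with about 24 mm left. Continuing slowly.

Emit:
jog_arm(series=[[[0,-0.5,0,0,0,0,0],[0,-1,0,0,0,0,0],[0,-1.4,0,0,0,0,0],[0,-1.7,0,0,0,0,0],[0,-1.9,0,0,0,0,0]]])

```text
clock: 4.35
eef_pos: [488.2, 63.2, 39.7]
tcp_rot: [-3.142, 0.0, 0.185]
contact_force: [0.8, -1.3, -0.9]
opening: -0.002
```

Emit:
jog_arm(series=[[[0,-0.1,0,0,0,0,0],[0,-0.2,0,0,0,0,0],[0,-0.3,0,0,0,0,0]]])

```text
clock: 4.72
eef_pos: [487.7, 66.0, 39.7]
tcp_rot: [-3.142, 0.0, 0.185]
contact_force: [0.4, 0.3, -1.1]
opening: -0.001
```

```bash
python3 d.py -9.5,54,40
```

```text
-9.5,54,40 [487.8  69.5  40. ] shift cm [ 0.08 -0.34 -0.03] turn [-0.  0.  0.]
now cradle -12.9 54.8 39.7 F cradle 0.17 -0.46 -1.12 4.725 -0.0009795404666853099
```

Emit:
jog_arm(series=[[[0,-0.1,0,0,0,0,0],[0,-0.2,0,0,0,0,0]]])

```text
clock: 4.97
eef_pos: [487.3, 68.0, 39.8]
tcp_rot: [-3.142, -0.0, 0.185]
contact_force: [0.8, -0.2, -0.5]
opening: -0.002
```

Emit:
jog_arm(series=[[[0,-0.1,0,0,0,0,0],[0,-0.2,0,0,0,0,0]]])

```text
clock: 5.22
eef_pos: [486.9, 70.0, 39.7]
tcp_rot: [-3.142, 0.0, 0.185]
contact_force: [-0.8, -0.4, 0.0]
opening: -0.001
```

```bash
python3 d.py -9.5,54,40;  python3 - <<'E'
from h import *
o=[]
for n,(y,x,h,w) in(("top",(150,190,120,132)),("side",(230,250,120,132))):
    a=r.grab_frame(n)[y:y+h,x:x+w,::-1]
    o.append(cv2.resize(a,(396,360),interpolation=cv2.INTER_CUBIC))
cv2.imwrite("pics/b4.png",np.hstack(o))
E
```

```text
-9.5,54,40 [487.8  69.5  40. ] shift cm [ 0.07  0.07 -0.03] turn [-0.  0.  0.]
now cradle -8.8 54.7 39.7 F cradle -0.24 0.84 0.01 5.225 -0.0014898259335131008
```

View pics/b4.png

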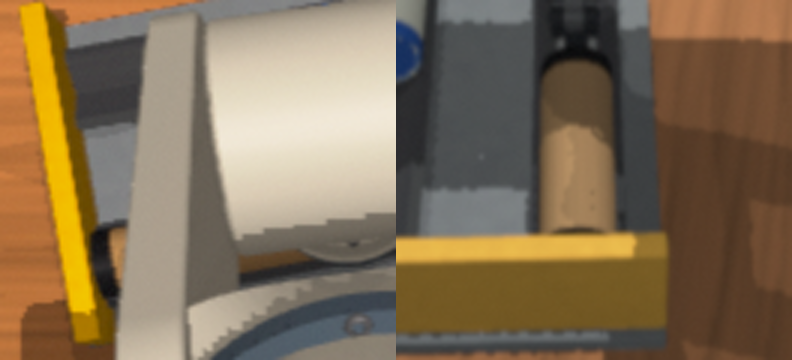

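The cap is close to the board, but the force is near zero, so there may be no contact at the moment. I'll creep on until the force rises.

Emit:
jog_arm(series=[[[0,-0.1,0,0,0,0,0],[0,-0.2,0,0,0,0,0]]])

```text
clock: 5.58
eef_pos: [486.9, 70.9, 39.8]
tcp_rot: [3.14, -0.0, 0.186]
contact_force: [2.4, -14.9, 0.5]
opening: -0.001
```

Emit:
jog_arm(series=[[[0,-0.1,0,0,0,0,0],[0,-0.2,0,0,0,0,0]]])

```text
clock: 5.82
eef_pos: [486.9, 71.1, 39.9]
tcp_rot: [3.137, -0.0, 0.188]
contact_force: [4.9, -29.9, 1.4]
opening: -0.001
```

```bash
python3 d.py -9.5,54,40;  python3 - <<'E'
from h import *
o=[]
for n,(y,x,h,w) in(("top",(200,205,60,66)),("side",(230,270,100,110))):
    a=r.grab_frame(n)[y:y+h,x:x+w,::-1]
    o.append(cv2.resize(a,(396,360),interpolation=cv2.INTER_CUBIC))
cv2.imwrite("pics/b5.png",np.hstack(o))
E
```

```text
-9.5,54,40 [487.8  69.5  40. ] shift cm [ 0.06  0.18 -0.01] turn [ 0.2 -0.   0.1]
now cradle -7.7 54.6 39.9 F cradle -30.31 0.69 1.37 5.825 -0.0010471951502013387
```

View pics/b5.png

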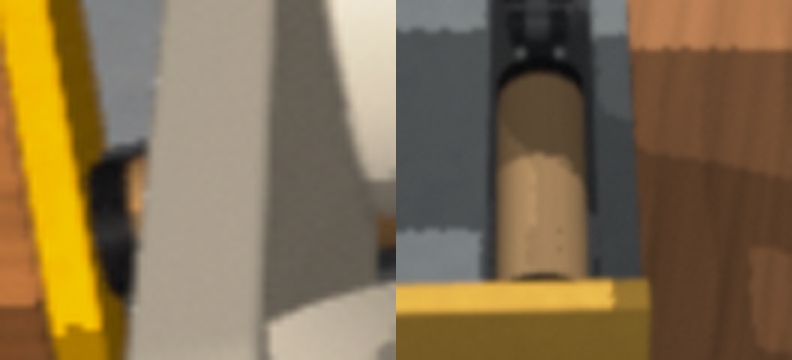

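The force rose to 30 N at cradle x = -7.7, so the tube is against the board. Backing straight off along the groove, then up.

Emit:
jog_arm(series=[[[0,0.4,0,0,0,0,0],[0,1,0,0,0,0,0],[0,2,0,0,0,0,0],[0,3,0,0,0,0,0],[0,3,0,0,0,0,0]]])

```text
clock: 6.55
eef_pos: [491.9, 43.7, 39.7]
tcp_rot: [-3.142, -0.0, 0.184]
contact_force: [-0.1, 0.8, -0.4]
opening: -0.001
```

Emit:
jog_arm(series=[[[0,0,-4,0,0,0,0],[0,0,-9,0,0,0,0],[0,4,-15,0,0,0,0],[0,10,-15,0,0,0,0],[0,16,-15,0,0,0,0]]])

```text
clock: 7.18
eef_pos: [522.1, -113.5, 191.4]
tcp_rot: [3.141, -0.003, 0.186]
contact_force: [0.4, 0.7, 0.6]
opening: -0.002
```

Emit:
jog_arm(series=[[[0,6,0,0,0,0,0],[0,12,0,0,0,0,0],[0,18,0,0,0,0,0],[0,18,0,0,0,0,0],[0,18,0,0,0,0,0]]])

```text
clock: 7.8
eef_pos: [553.7, -288.7, 189.2]
tcp_rot: [-3.14, 0.001, 0.184]
contact_force: [0.1, 0.6, 0.4]
opening: -0.002
```

```bash
python3 d.py -9.5,54,40;  python3 - <<'E'
from h import *
o=[]
for n,(y,x,h,w) in(("top",(110,190,200,220)),("side",(180,180,200,220))):
    a=r.grab_frame(n); 
    a=a[y:y+h,x:x+w,::-1]
    o.append(cv2.resize(a,(396,360),interpolation=cv2.INTER_CUBIC))
cv2.imwrite("pics/b6.png",np.hstack(o))
E
```

```text
-9.5,54,40 [487.8  69.5  40. ] shift cm [  0.1  -36.4   14.96] turn [-0.1  0.  -0. ]
now cradle -373.7 55.1 189.2 F cradle 0.52 -0.24 0.39 7.8 -0.0019585830901128034
```

View pics/b6.png

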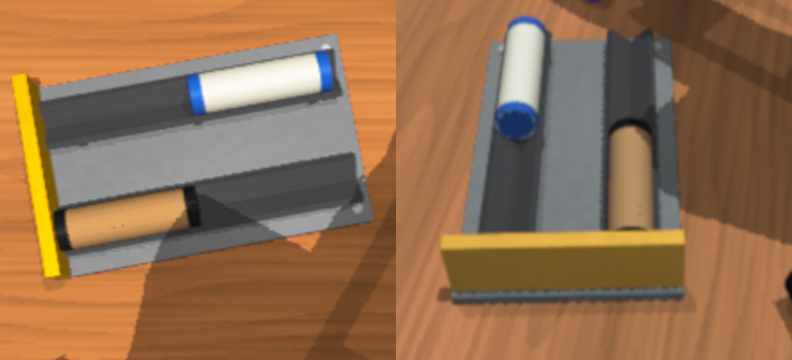

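The picture shows the brown tube in its groove against the board, with ends at about (195,207) and (60,230) in the left half of the crop. The white tube has not moved and the arm is clear. One number check before handing in.

```bash
python3 - <<'E'
from h import *
p=np.load("cr.npy")
T=(np.array([[189,187],[200,225],[53,212],[65,249]])+.5)/1.8-.5+[190,110]
def g(v):
    x,y=v;return (proj("top",cw(p,[[x-70,y-20,44],[x-70,y+20,44],[x+70,y-20,44],[x+70,y+20,44]]))-T).ravel()
k=least_squares(g,[70,55]);print(k.x,g(k.x).round(1))
a=cv2.imread("pics/top0.png");b=r.grab_frame("top")[:,:,::-1]
d=lambda m:np.array(np.nonzero((m[130:185,285:385,0]>150)&(m[130:185,285:385,0].astype(int)>m[130:185,285:385,2]+60))).mean(1)
print("white caps centroid",d(a),d(b)); print(r.sense()['contact_force'])
E
```

```text
[76.51216505 52.97347983] [ 2.1 -0.8  0.1  0.1  0.4 -0.4 -2.5  1.1]
white caps centroid [24.89290495 49.51539491] [24.95708713 49.60923277]
[-0.0655682  -0.16221147  0.48824108]
```

```bash
python3 -c "
from rig import r
print(r.sign_off())"
```

```text
the job is handed in; nothing more can be done
None
```

I pushed the brown tube along its groove until it met the yellow end board, then backed the arm off, lifted it clear and handed the job in at about 8 s of the 29 s allowed. The hand-in gives no verdict.

- **How it was pushed:** the shut fingers pressed on the tube's rear end. The force was about 2–3 N while it slid and rose to 30 N when it met the board.
- **Brown tube:** the last picture puts its middle at cradle x ≈ 76.5 mm and y ≈ 53 mm, where fully home is x = 75 mm and the groove is at y = 55 mm. The fit left up to 2.5 px of error (about 4–5 mm), so the 30 N contact is the better evidence that it is home.
- **White tube:** its end caps shifted by about 0.1 px between the first and last pictures, so it stayed where it was.
- **Odd reading:** the force fell to nearly zero over the last few millimetres before the board. The tube had probably slid slightly ahead, so I crept forward until the force rose.

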